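# Lay out the cleaned budgie-cage fittings for refitting

### The arm

A 7-joint arm with a two-finger parallel gripper is mounted at the origin on the work surface. World frame = base frame: x ahead of the robot, y to its left, z up, the work surface at z = 0. Lengths are in mm, angles in rad, forces in N, time in s.
With the tool pointing down it reaches from about 400 to 875 mm from the base axis. Payload 19.3 kg.
Tool frame: the origin (TCP) lies at the very end of the fingers, on their centre line; the grasp point (between the pads) lies 19 mm behind it; z points along the fingers, y is the direction in which the jaws open and shut (so a half turn about z gives the same grasp; the last joint's range is limited). The gripper opens to 85 mm and grips with 20 to 120 N. Pads are 22 mm wide; open, the fingers measure 114 mm over their backs; the gripper's body (76 mm by 85 mm) begins 54 mm behind the grasp point. The pads swing forward as they close: fully open they stand 13 mm farther back than shut.
Start: joints at [-1.404, 0.521, -0.036, 1.599, 0.021, 1.021, -0.113], TCP at [146.64, 607.545, 231.291] pointing down, gripper open.
Joint ranges: [-2.91, 2.91], [-0.3, 2.13], [-1.5, 1.42], [0.17, 2.43], [-1.26, 4.41], [0.16, 1.93], [-2.52, 2.52]. Speed limits (rad/s): [1.89, 1.89, 2.39, 2.39, 3.01, 3.01, 3.01].

### API

Orientations are given as a unit quaternion [w, x, y, z].
In Python, from workcell import status, optics, hand_in gives the robot as it stands.
- The arm moves only by the tool move_arm, never from a script. Its arguments are lists of equal length, an entry for each row: "translation": the shift along the tool's x, y, z in m, a list of three; "dr": the turn, a rotation vector about the tool's x, y, z in degrees, a list of three; "claw": the gripper command: -1 is fully open, 1 is shut, values between are in proportion. In form: {"translation": [[dx, dy, dz], ...], "dr": [[ax, ay, az], ...], "claw": [claw, ...]}. A call has 1 to 12 rows; each row is the pose to reach, as a shift and turn from the pose commanded when the call began, along the tool's axes at that moment; what a row does not reach only later rows make up. A row lasts 1/12 s, in which the tool goes at most 41.7 mm and 7.16 degrees, less where a joint would pass 70% of its speed; a pose out of reach is approached as far as the arm can. A call with a gripper value outside its range is refused whole. The fingers move at their own pace and stop on an object; "force" is the grip in N (left out, the last holds). Time passes only in rows, so rows that repeat a pose let the fingers close. It gives the time, the measured TCP pose, the force and the opening at its end, in the units of the state.
- status.read_state(): the state, without advancing time (a new reading comes with each control period).
- optics.capture(name): name is "side" or "top"; returns the picture (384x512x3 uint8, blue, green, red); there is no depth.
- optics.camera_params(name): a dict with "mtx" (3x3 intrinsics, pixels), "extrinsics" (4x4, takes a point from world to camera coordinates). Camera axes: x right, y down, z forward; pixel columns grow to the right and rows downward; lengths in mm; the calibration is good to about 2 mm. A picture is of the moment at which its call begins. camera_params takes no time and is no camera call.
- hand_in(): hands the job in, once; it reports no verdict.
The state is a dict: "clock": time; "joint_pos": joint angles; "dq": joint speeds; "joint_torque": joint torques, N m; "eef_pos": TCP position; "orientation": TCP orientation; "force": force on the tool from outside, world axes, zero at the start; "moment": the same for the moment, N m; "width": finger opening in mm.
Only numpy, scipy, OpenCV 4.12 (cv2) and the standard library are available. Lean on these libraries where they do the work, as an engineer would, in place of code of your own. Each camera call takes 0.05 s, during which the arm holds its last target. There are 200 camera calls.

### The job

Lay the cleaned cage fittings out ready for refitting: stand the steel cup upright on the middle of the seed box's closed lid, and lay the red ladder flat on the stand top, centred midway between the seed box and the nest pot and parallel to the long sides of the seed box. Put the left-hand perch bracket flat in the square grey tub and the right-hand one flat in the round white dish, posts up (left-hand: seen from above with the long arm, which carries the post, pointing away from you and the short arm at the near end, the short arm points to your left; the right-hand one is its mirror image). Do not shift the screw-top jar or the spare perch, and let go of everything at the end.

Things in the scene. Friction and masses are not known exactly. Their poses are not given: they have to be found in the camera images.
- cup: loose straight-sided stainless steel cup, open on top, outer diameter 52 mm, height 46 mm, wall 3 mm; origin at the centre of its underside, z up
- ladder: loose red plastic bird ladder lying flat, 130 mm long (its x axis), 50 mm wide over its two rails (y), 10 mm thick; five rungs; origin at the centre of its underside. Can be gripped across both rails
- bracket_l: loose left-hand perch bracket: dark steel L-shaped flat plate 5 mm thick with an upright square wooden post (14 x 14 mm, from 5 to 40 mm above the underside) to grip it by. Long arm 66 x 16 mm along its x axis, from x = -33 to +33 mm; short arm 16 mm wide at the x = -33 end, reaching towards +y to y = +38 mm. Origin: on the underside, below the centre of the post. Long arm away, short arm near: it points left
- bracket_r: loose right-hand perch bracket, mirror image of the left-hand one: dark steel L-shaped flat plate 5 mm thick with an upright square wooden post (14 x 14 mm, from 5 to 40 mm above the underside) to grip it by. Long arm 66 x 16 mm along its x axis, from x = -33 to +33 mm; short arm 16 mm wide at the x = -33 end, reaching towards -y to y = -38 mm. Origin: on the underside, below the centre of the post. Long arm away, short arm near: it points right
- seedbox: fixed wooden seed box with a closed flat lid; lid 124 mm long (x axis) by 94 mm wide (y axis), its top 58 mm above the origin; two brass hinges on one long side, a brass latch on the other; origin at the centre of its underside, on the stand top
- nestpot: fixed round terracotta nest pot, open on top, largest diameter 96 mm, 60 mm high; origin at the centre of its underside. It stands 320 mm from the seed box (centre to centre), straight off one of the box's long sides (either side)
- tub: fixed square grey plastic open tub, 118 x 118 mm outside, walls 4 mm, rim 26 mm high, inner floor 4 mm above its origin at the centre of its underside
- dish: fixed round white ceramic dish, outer diameter 116 to 120 mm, inner floor about 108 mm across, walls 4 mm, rim 24 mm high, flat inner floor 4 mm above its origin at the centre of its underside
- jar: bystander, loose: small screw-top jar, diameter 48 mm, 60 mm high; origin at the centre of its underside
- perch: bystander, loose: spare square wooden perch rod, 100 mm long (x axis), 14 mm square, steel end caps; origin at the centre of its underside
Mind the look-alikes: they are no part of the job. Leave any green look-alike of the nestpot alone. There is more than one size of the ladder; the job needs the larger.

How it is judged (in metres and radians):
At the end, for the whole second after the job is handed in: Cup upright on the lid within 15 mm of its middle; ladder flat, within 15 mm of midway between box and pot and 20 mm of the line joining them, parallel to the box within 0.2 rad; left-hand bracket flat, post up, on the tub's floor, right-hand one on the dish's; all released and at rest (horizontal distance between cup and seedbox below 0.015 m and z of cup in the frame of seedbox between 0.053 and 0.063 m and angle between cup's own z axis and vertical below 0.1 rad and ((y of nestpot in the frame of seedbox between 0 and 1 m and y of ladder in the frame of seedbox between 0.145 and 0.175 m) or (y of nestpot in the frame of seedbox between -1 and 0 m and y of ladder in the frame of seedbox between -0.175 and -0.145 m)) and x of ladder in the frame of seedbox between -0.02 and 0.02 m and z of ladder in the frame of seedbox between -0.005 and 0.015 m and (angle between ladder's own z axis and vertical below 0.1 rad or angle between ladder's own z axis and vertical above 3.04 rad) and angle between the x axis of ladder and the x axis of seedbox, either way round below 0.2 rad and horizontal distance between bracket_l and tub below 0.055 m and z of bracket_l in the frame of tub between 0 and 0.009 m and angle between each of bracket_l, bracket_r's own z axis and vertical below 0.12 rad and horizontal distance between bracket_r and dish below 0.055 m and z of bracket_r in the frame of dish between 0 and 0.009 m and linear speed of each of cup, ladder, bracket_l, bracket_r below 0.02 m/s and angular speed of each of cup, ladder, bracket_l, bracket_r below 0.2 rad/s and contact force between each of cup, ladder, bracket_l, bracket_r and the fingers below 0.1 N); the robot touches nothing.
It fails at once if the screw-top jar is shifted by more than 20 mm (distance of jar from where it was at the start of the episode above 0.02 m).
It fails at once if the spare perch is shifted by more than 20 mm (distance of perch from where it was at the start of the episode above 0.02 m).
It also fails if it takes over 99 s, if anything falls off the work surface, if the arm or the gripper's body presses on something with over 40 N, if the wrist force passes 120 N, or if a joint passes its speed limit or range.

## Working session

There is one attempt and no reset: what is moved stays moved. The work goes in short steps, Python scripts to look and compute and a tool call to move; the robot and the scene stay as the last step left them, time stands still between calls to the robot, and variables do not carry over. Pictures are saved under pics/ and viewed, on a budget of 14 in all, crops included, one or two more only if the job needs it, and the job is handed in when it is done.

Besides the shell and the picture viewer there is one more tool, called after "Emit:" by a JSON object that holds its "api" and its "payload", one argument or row to a line. move_arm: Moves the arm, as the interface text tells. Its arguments: {"type":"object","properties":{"translation":{"type":"array"},"dr":{"type":"array"},"claw":{"type":"array"},"force":{"type":"number"}},"required":["translation","dr","claw"]}

```bash
ls; mkdir -p pics; python3 - <<'E'
from workcell import status, optics
import cv2
for n in("top","side"):
    im=optics.capture(n); cv2.imwrite(f"pics/{n}0.png",im)
    p=optics.camera_params(n); print(n,p["mtx"],p["extrinsics"])
s=status.read_state();print(s)
E
```

```text
pics
top [[368.53536381   0.         257.32474299]
 [  0.         368.53536381 190.90030333]
 [  0.           0.           1.        ]] [[ 8.53612648e-03 -9.99754428e-01  2.04503664e-02 -8.34543580e+01]
 [-9.82767326e-01 -1.21640068e-02 -1.84446254e-01  5.75091744e+02]
 [ 1.84649718e-01 -1.85234953e-02 -9.82629819e-01  9.66912975e+02]
 [ 0.00000000e+00  0.00000000e+00  0.00000000e+00  1.00000000e+00]]
side [[396.6016019    0.         252.51238523]
 [  0.         396.6016019  194.52669838]
 [  0.           0.           1.        ]] [[ 8.48688911e-01 -5.28763780e-01  1.16618015e-02 -5.12411420e+02]
 [-2.70622615e-01 -4.53094325e-01 -8.49393273e-01  1.47254152e+02]
 [ 4.54412294e-01  7.17714705e-01 -5.27631566e-01  8.95503782e+02]
 [ 0.00000000e+00  0.00000000e+00  0.00000000e+00  1.00000000e+00]]
{'clock': 0.1, 'joint_pos': array([-1.40415162,  0.52194044, -0.03633826,  1.59994969,  0.0212014 ,
        1.02110785, -0.11280644]), 'dq': array([-0.00048535, -0.00081595,  0.00106149, -0.00230501, -0.00019479,
       -0.00023201, -0.00072421]), 'joint_torque': array([ 3.95336567e-03, -9.28481841e+01,  1.98420346e+00, -3.70526040e+01,
        1.81462057e-02,  5.41003305e-03,  2.10921661e-05]), 'eef_pos': array([146.60385313, 607.24871535, 230.79233971]), 'orientation': array([-2.65792394e-05,  1.18149377e-01,  9.92995702e-01, -5.09462381e-04]), 'force': array([ 0.07163992, -0.42521045, -0.04738894]), 'moment': array([ 0.0543202 , -0.0077926 , -0.00129764]), 'width': 85.06197361898369}
```

View pics/top0.png

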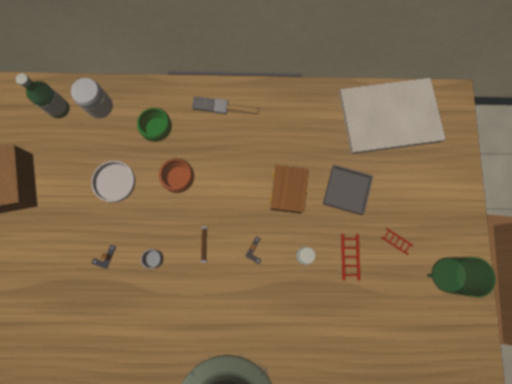

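View pics/side0.png

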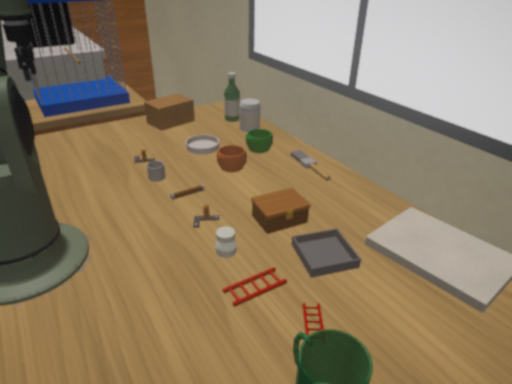

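The top view shows the cup at (152,259), the jar at (306,256), brackets at (104,257) and (254,250), and the perch at (204,244). The large ladder is at (351,257) and the small one at (397,241). The box is at (290,189), the terracotta pot at (176,175) with its green look-alike at (153,124), the tub at (347,190) and the dish at (113,181). I'll confirm the brackets and ladders in an enlarged crop.

```bash
cat > h.py <<'E'
import numpy as np, cv2
from workcell import status, optics
def ray(n,uv,z):
    p=optics.camera_params(n);E=np.array(p["extrinsics"]);R,t=E[:3,:3],E[:3,3]
    d=R.T@np.linalg.solve(p["mtx"],[uv[0],uv[1],1.]);c=-R.T@t
    return (c+d*(z-c[2])/d[2]).round(1)
def pix(n,P):
    p=optics.camera_params(n);E=np.array(p["extrinsics"]);q=p["mtx"]@(E[:3,:3]@np.array(P,float)+E[:3,3]);return (q[:2]/q[2]).round(1)
E
python3 - <<'E'
from h import *
t=cv2.imread("pics/top0.png")
def crop(x,y,w=32): return cv2.resize(t[y-w:y+w,x-w:x+w],(390,390*1),interpolation=cv2.INTER_CUBIC)
a=np.hstack([crop(104,256,20),crop(254,250,20)]); b=np.hstack([crop(372,250,40),crop(290,190,32)])
cv2.imwrite("pics/crop1.png",cv2.resize(np.vstack([a,b]),(600,600)))
for n,uv,z in [("cup",(152,259),46),("jar",(306,256),60),("bl",(104,257),5),("br",(254,250),5),("ladder",(351,257),10),("box",(290,189),58),("pot",(176,175),60),("tub",(347,190),26),("dish",(113,181),24),("perch",(204,244),14)]: print(n,ray("top",uv,z))
hsv=cv2.cvtColor(t,cv2.COLOR_BGR2HSV)
for n,(x,y) in {"cup":(152,259),"ladderrail":(343,257),"wood":(290,189),"pot":(176,166),"tub":(347,190),"dish":(113,181),"bkt":(105,264),"table":(250,300),"rung":(397,241)}.items(): print(n,hsv[y,x])
E
```

```text
cup [388.  203.7  46. ]
jar [ 399.4 -209.    60. ]
bl [392.3 347.8   5. ]
br [415.4 -70.4   5. ]
ladder [ 398.3 -343.5   10. ]
box [ 581.7 -167.8   58. ]
pot [616.8 148.   60. ]
tub [ 587.1 -334.9   26. ]
dish [605.2 333.1  24. ]
perch [430.5  69.8  14. ]
cup [ 23   8 136]
ladderrail [  4 191 143]
wood [ 14 154 121]
pot [ 10 157 112]
tub [ 9 27 93]
dish [ 10  27 172]
bkt [135  14  71]
table [ 17 125 145]
rung [  9 161 139]
```

View pics/crop1.png

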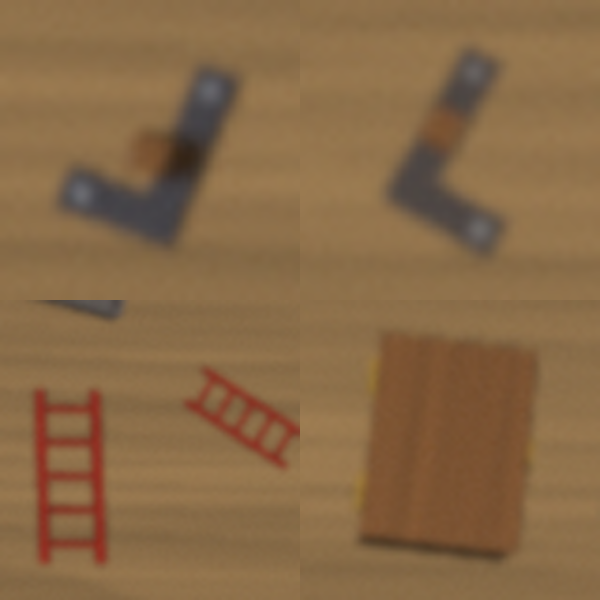

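The left crop's long arm points away and its short arm points left, so the bracket at (104,257) is left-hand. The other, at (254,250), is right-hand. The ladder at (351,257) is the larger, and the hinges confirm the box's long sides are the near-vertical edges. Next I'll measure metrically.

```bash
cat >> h.py <<'E'
def go(P,jaw=None,state=None):
    """tool-frame shift (m) and dr z (deg) to world P (mm), jaw yaw deg mod 180"""
    from scipy.spatial.transform import Rotation as Ro
    s=state or status.read_state();q=s["orientation"];R=Ro.from_quat([*q[1:],q[0]]).as_matrix()
    d=R.T@(np.array(P)-s["eef_pos"])/1000
    y=np.degrees(np.arctan2(R[1,1],R[0,1])); a=0 if jaw is None else -((jaw-y+90)%180-90)
    print("d",d.round(4),"drz",round(a,2),"| yaw",round(y,1),"pos",s["eef_pos"].round(1),"w",round(s["width"],1),"F",np.round(s["force"],1),"t",round(s["clock"],2),"tilt",np.degrees(np.arccos(-R[2,2])).round(2))
E
python3 - <<'E'
from h import *
ang=lambda v:np.degrees(np.arctan2(v[1],v[0])).round(1)
C=lambda o,s,p:np.array(o)-.5+np.array(p)/s
for nm,o,L,K,S,P in [("L",(84,236),(220,71),(172,245),(65,184),(152,155)),("R",(234,230),(178,58),(92,193),(195,240),(145,130))]:
    l,k,s=[ray("top",C(o,7.5,p),5)[:2] for p in (L,K,S)]; p=ray("top",C(o,7.5,P),40)
    print(nm,"longend",l,"corner",k,"shortend",s,"posttop",p,"longlen",np.linalg.norm(l-k),"short",np.linalg.norm(s-k),"yaw",ang(l-k))
b=np.array([ray("top",C((258,158),4.69,p),58)[:2] for p in [(83,32),(237,50),(217,252),(62,238)]])
print("lid",b.tolist(),"c",b.mean(0),"len",np.linalg.norm(b[0]-b[3]),np.linalg.norm(b[1]-b[2]),"w",np.linalg.norm(b[0]-b[1]),np.linalg.norm(b[3]-b[2]))
bx=(b[0]-b[3]+b[1]-b[2]); print("box yaw",ang(bx)); u=bx/np.linalg.norm(bx);n=np.array([-u[1],u[0]])
print("pot pred",b.mean(0)+320*n,"mid",b.mean(0)+160*n)
t=cv2.imread("pics/top0.png");h=cv2.cvtColor(t,cv2.COLOR_BGR2HSV)
def mask(lo,hi,x0,y0,x1,y1):
    m=cv2.inRange(h,lo,hi);z=np.zeros_like(m);z[y0:y1,x0:x1]=m[y0:y1,x0:x1];return max(cv2.findContours(z,0,2)[0],key=cv2.contourArea)
c=mask((0,165,60),(9,255,255),330,225,370,290)
q=np.array([ray("top",p,8)[:2] for p in cv2.boxPoints(cv2.minAreaRect(c))])
print("ladder",q.mean(0),[np.linalg.norm(q[i]-q[i-1]).round(1) for i in range(4)],"yaws",ang(q[0]-q[1]),ang(q[1]-q[2]))
for nm,lo,hi,bb,z in [("pot",(3,140,60),(12,255,255),(155,155,197,195),50),("dish",(0,0,120),(40,60,255),(88,155,140,205),20),("cup",(0,0,40),(180,60,255),(138,246,166,272),30),("jar",(0,0,100),(180,60,255),(294,244,320,270),50),("tub",(0,0,30),(180,80,130),(318,160,377,218),20)]:
    c=mask(lo,hi,*bb); (x,y),(w,hh),a=cv2.minAreaRect(c); print(nm,(x,y),(w,hh),a,ray("top",(x,y),z))
for nm,lo,hi,bb in [("postL",(5,130,60),(14,255,140),(96,248,112,266)),("postR",(5,130,60),(14,255,140),(246,240,264,262))]:
    c=mask(lo,hi,*bb);print(nm,cv2.minAreaRect(c),ray("top",cv2.minAreaRect(c)[0],38))
c=mask((0,0,30),(180,80,130),318,160,377,218)
go((392,348,180))
E
```

```text
L longend [425.8 326. ] corner [361.9 338.5] shortend [383.7 379.7] posttop [394.4 335.1  40. ] longlen 65.11113576032908 short 46.61201561829309 yaw -11.1
R longend [451.3 -79.3] corner [400.7 -47.4] shortend [383.7 -86.2] posttop [423.  -66.8  40. ] longlen 59.81613494701912 short 42.36083096446528 yaw -32.2
lid [[651.6, -126.8], [641.8, -218.9], [520.1, -205.1], [527.4, -114.5]] c [ 585.225 -166.325] len 124.80757188568333 122.47991672106895 w 92.61992226297754 90.89361913797909
box yaw -6.1
pot pred [619.00030552 151.88755276] mid [602.11265276  -7.21872362]
ladder [ 400.375 -342.75 ] [np.float64(47.7), np.float64(125.0), np.float64(48.7), np.float64(125.1)] yaws 178.0 90.6
pot (175.5, 175.0) (32.0, 33.0) 90.0 [619.1 151.4  50. ]
dish (112.5, 181.0) (40.0, 41.0) 90.0 [606. 336.  20.]
cup (151.0, 258.0) (18.0, 20.0) 90.0 [390.6 210.7  30. ]
jar (305.0, 255.0) (16.0, 18.0) 90.0 [ 402.1 -207.9   50. ]
tub (347.9917297363281, 189.53114318847656) (42.51433181762695, 41.09719467163086) 14.931416511535645 [ 589.6 -339.5   20. ]
postL ((104.0, 256.0), (4.0, 4.0), 90.0) [394.8 335.3  38. ]
postR ((252.2000274658203, 246.6000213623047), (3.5777084827423096, 3.5777084827423096), 26.56505012512207) [423.7 -65.   38. ]
d [-0.2994 -0.1944  0.051 ] drz 0 | yaw 76.4 pos [146.6 607.2 230.8] w 85.1 F [ 0.1 -0.4 -0. ] t 0.1 tilt 0.06
```

```bash
python3 -c "
from h import *
go((394.5,335.5,100),72)"
```

```text
d [-0.3047 -0.2059  0.131 ] drz 4.43 | yaw 76.4 pos [146.6 607.2 230.8] w 85.1 F [ 0.1 -0.4 -0. ] t 0.1 tilt 0.06
```

Emit:
{"api": "move_arm", "payload": {
  "translation": [
    [-0.03,-0.02,0.013],
    [-0.06,-0.04,0.026],
    [-0.09,-0.06,0.039],
    [-0.12,-0.08,0.052],
    [-0.15,-0.1,0.065],
    [-0.18,-0.12,0.078],
    [-0.21,-0.14,0.091],
    [-0.24,-0.16,0.104],
    [-0.27,-0.18,0.117],
    [-0.295,-0.198,0.126],
    [-0.305,-0.206,0.131],
    [-0.305,-0.206,0.131]
  ],
  "dr": [
    [0,0,0],
    [0,0,1],
    [0,0,2],
    [0,0,3],
    [0,0,4],
    [0,0,4.4],
    [0,0,4.4],
    [0,0,4.4],
    [0,0,4.4],
    [0,0,4.4],
    [0,0,4.4],
    [0,0,4.4]
  ],
  "claw": [-1,-1,-1,-1,-1,-1,-1,-1,-1,-1,-1,-1],
  "force": 40
}}

```text
clock: 1.1
eef_pos: [396.5, 332.2, 99.1]
orientation: [-0.0, 0.159, 0.987, -0.001]
force: [-0.1, 0.5, 0.4]
width: 84.9
```

```bash
python3 -c "
from h import *
cv2.imwrite('pics/a.png',optics.capture('top')) 
go((394.5,335.5,10),72);print(status.read_state()['joint_pos'].round(2))"
```

```text
d [0.0012 0.0011 0.0897] drz -0.13 | yaw 71.9 pos [395.4 334.2  99.7] w 85.4 F [-0.4  0.7  0.1] t 1.15 tilt 0.08
[-0.81  0.55 -0.    1.99  0.    0.61  0.43]
```

Emit:
{"api": "move_arm", "payload": {
  "translation": [
    [0.001,0,0.03],
    [0.001,0,0.06],
    [0.001,0,0.08],
    [0.001,0,0.089],
    [0.001,0,0.089],
    [0.001,0,0.089],
    [0.001,0,0.089],
    [0.001,0,0.089],
    [0.001,0,0.089],
    [0.001,0,0.089],
    [0.001,0,0.089],
    [0.001,0,0.089]
  ],
  "dr": [
    [0,0,0],
    [0,0,0],
    [0,0,0],
    [0,0,0],
    [0,0,0],
    [0,0,0],
    [0,0,0],
    [0,0,0],
    [0,0,0],
    [0,0,0],
    [0,0,0],
    [0,0,0]
  ],
  "claw": [-1,-1,-1,-1,-0.5,0,0.5,1,1,1,1,1],
  "force": 40
}}

```text
clock: 2.15
eef_pos: [394.1, 336.4, 12.1]
orientation: [0.0, 0.156, 0.988, 0.0]
force: [-1.7, -0.0, 11.4]
width: 12.8
```

```bash
python3 -c "
from h import *
go((574,-342,150),12)"
```

```text
d [-0.3804 -0.5897 -0.1384] drz 60.03 | yaw 72.0 pos [394.1 336.4  12.1] w 12.8 F [-1.7 -0.  11.4] t 2.15 tilt 0.06
```

Emit:
{"api": "move_arm", "payload": {
  "translation": [
    [0,0,-0.03],
    [0,0,-0.07],
    [0,0,-0.1],
    [-0.02,-0.03,-0.12],
    [-0.04,-0.06,-0.14],
    [-0.06,-0.09,-0.14],
    [-0.08,-0.122,-0.14],
    [-0.1,-0.154,-0.14],
    [-0.12,-0.186,-0.14],
    [-0.14,-0.218,-0.14],
    [-0.16,-0.25,-0.14],
    [-0.18,-0.28,-0.14]
  ],
  "dr": [
    [0,0,0],
    [0,0,0],
    [0,0,0],
    [0,0,3],
    [0,0,6],
    [0,0,9],
    [0,0,12],
    [0,0,15],
    [0,0,18],
    [0,0,21],
    [0,0,25],
    [0,0,30]
  ],
  "claw": [1,1,1,1,1,1,1,1,1,1,1,1]
}}

```text
clock: 3.15
eef_pos: [478.7, 12.0, 151.8]
orientation: [0.0, 0.408, 0.913, 0.0]
force: [1.5, -0.6, -0.7]
width: 13.2
```

```bash
python3 -c "
from h import *
cv2.imwrite('pics/b.png',optics.capture('side')) 
go((574,-342,150),12)"
```

```text
d [-0.3237 -0.1573  0.003 ] drz 29.02 | yaw 41.0 pos [480.2   5.4 152. ] w 13.3 F [ -1.7 -10.5  -1.3] t 3.2 tilt 0.18
```

View pics/b.png

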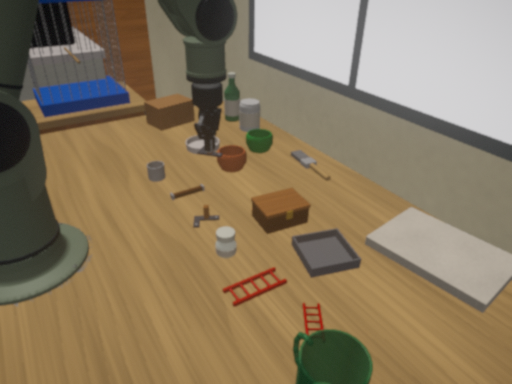

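The side view shows bracket_l held level under the gripper at about (207,152). Next is the tub.

Emit:
{"api": "move_arm", "payload": {
  "translation": [
    [-0.033,-0.016,0],
    [-0.066,-0.032,0],
    [-0.099,-0.048,0],
    [-0.132,-0.064,0],
    [-0.165,-0.08,0],
    [-0.198,-0.096,0],
    [-0.231,-0.112,0],
    [-0.264,-0.128,0],
    [-0.295,-0.143,0],
    [-0.315,-0.153,0],
    [-0.324,-0.157,0],
    [-0.324,-0.157,0]
  ],
  "dr": [
    [0,0,3],
    [0,0,6],
    [0,0,9],
    [0,0,12],
    [0,0,15],
    [0,0,18],
    [0,0,21],
    [0,0,24],
    [0,0,27],
    [0,0,29],
    [0,0,29],
    [0,0,29]
  ],
  "claw": [1,1,1,1,1,1,1,1,1,1,1,1]
}}

```text
clock: 4.2
eef_pos: [578.7, -333.8, 151.1]
orientation: [0.0, 0.623, 0.782, -0.0]
force: [-0.2, 0.4, -0.2]
width: 13.3
```

```bash
python3 -c "
from h import *
im=optics.capture('top');cv2.imwrite('pics/c.png',cv2.resize(im[100:300,240:460],None,fx=2.7,fy=2.7,interpolation=cv2.INTER_CUBIC)) 
go((574,-342,16),12)"
```

```text
d [-0.0089 -0.0068  0.1351] drz 1.02 | yaw 13.0 pos [ 578.7 -331.8  151.1] w 13.1 F [ 0.2 -0.7 -1. ] t 4.25 tilt 0.02
```

View pics/c.png

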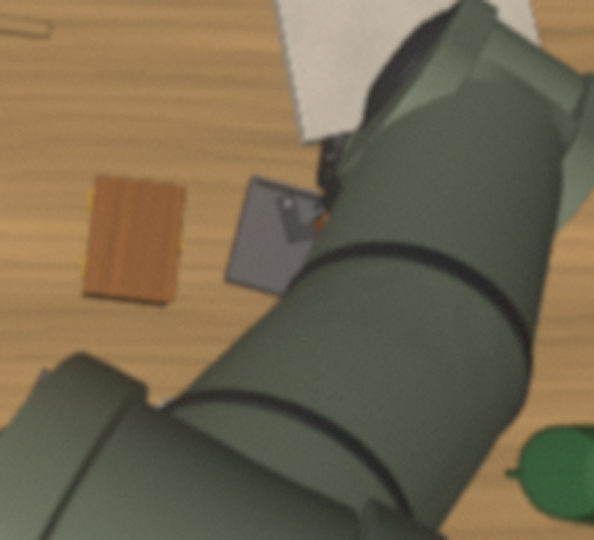

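The bracket hangs over the tub near crop (300,220), with its short arm facing away and the long arm to the right, as planned. I'll lower it.

Emit:
{"api": "move_arm", "payload": {
  "translation": [
    [-0.004,-0.003,0.03],
    [-0.007,-0.005,0.06],
    [-0.007,-0.005,0.09],
    [-0.007,-0.005,0.105],
    [-0.007,-0.005,0.115],
    [-0.007,-0.005,0.115]
  ],
  "dr": [
    [0,0,0],
    [0,0,0],
    [0,0,0],
    [0,0,0],
    [0,0,0],
    [0,0,0]
  ],
  "claw": [1,1,1,1,1,1]
}}

```text
clock: 4.75
eef_pos: [575.3, -338.1, 35.1]
orientation: [-0.001, 0.622, 0.783, -0.0]
force: [-0.9, -0.1, 0.1]
width: 13.3
```

```bash
python3 -c "
from h import *
go((574,-342,16),12)"
```

```text
d [-0.0035 -0.0021  0.0191] drz 1.1 | yaw 13.1 pos [ 575.3 -338.1   35.1] w 13.3 F [-0.9 -0.1  0.1] t 4.75 tilt 0.13
```

Emit:
{"api": "move_arm", "payload": {
  "translation": [
    [-0.002,-0.001,0.008],
    [-0.002,-0.001,0.015],
    [-0.002,-0.001,0.02],
    [-0.002,-0.001,0.02],
    [-0.002,-0.001,0.02],
    [-0.002,-0.001,0.02],
    [-0.002,-0.001,0.02],
    [-0.002,-0.001,0.02],
    [-0.002,-0.001,0.0],
    [-0.002,-0.001,-0.03],
    [-0.002,-0.001,-0.06],
    [-0.002,-0.001,-0.1]
  ],
  "dr": [
    [0,0,0],
    [0,0,0],
    [0,0,0],
    [0,0,0],
    [0,0,0],
    [0,0,0],
    [0,0,0],
    [0,0,0],
    [0,0,0],
    [0,0,0],
    [0,0,0],
    [0,0,0]
  ],
  "claw": [1,1,1,1,0.3,0.3,0.3,0.3,0.3,0.3,0.3,0]
}}

```text
clock: 5.75
eef_pos: [574.2, -341.1, 136.1]
orientation: [-0.001, 0.622, 0.783, -0.0]
force: [0.2, 0.4, 1.3]
width: 41.0
```

```bash
python3 -c "
from h import *
cv2.imwrite('pics/d.png',optics.capture('side')) 
im=cv2.imread('pics/d.png');cv2.imwrite('pics/d2.png',cv2.resize(im[200:330,180:380],None,fx=3,fy=3,interpolation=cv2.INTER_CUBIC))
a=cv2.imread('pics/top0.png')
go((400,-343,120),90)
for p in [((343,235),(344,279)),((358,235),(360,279))]:
  d=ray('top',p[0],10)-ray('top',p[1],10);print(np.degrees(np.arctan2(d[1],d[0])))
"
```

```text
d [ 0.0405 -0.1727  0.0241] drz -77.0 | yaw 13.0 pos [ 577.2 -343.5  145.3] w 42.6 F [ 3.6 -3.9  9. ] t 5.8 tilt 0.44
-0.6580029927793393
0.23501008285120928
```

View pics/d2.png

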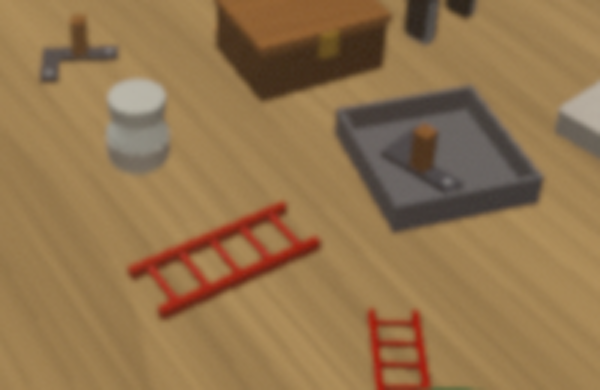

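The side crop shows bracket_l flat with its post up inside the tub at crop (425,150). Next is the ladder.

Emit:
{"api": "move_arm", "payload": {
  "translation": [
    [0.004,-0.017,0],
    [0.008,-0.034,0],
    [0.012,-0.051,0],
    [0.016,-0.068,0],
    [0.02,-0.085,0],
    [0.024,-0.102,0],
    [0.028,-0.119,0],
    [0.032,-0.136,0],
    [0.036,-0.154,0.01],
    [0.04,-0.172,0.02],
    [0.04,-0.172,0.024],
    [0.04,-0.172,0.024]
  ],
  "dr": [
    [0,0,7],
    [0,0,14],
    [0,0,21],
    [0,0,28],
    [0,0,35],
    [0,0,42],
    [0,0,49],
    [0,0,56],
    [0,0,63],
    [0,0,70],
    [0,0,77],
    [0,0,84]
  ],
  "claw": [-0.7,-0.7,-0.7,-0.7,-0.7,-0.7,-0.7,-0.7,-0.7,-0.7,-0.7,-0.7]
}}

```text
clock: 6.8
eef_pos: [397.5, -341.5, 111.9]
orientation: [-0.0, 0.987, 0.162, -0.0]
force: [0.1, -0.1, 0.2]
width: 72.5
```

```bash
python3 -c "
from h import *
go((400,-343,60),90);print(status.read_state()['joint_pos'].round(2))"
```

```text
d [0.0019 0.0022 0.0518] drz 18.61 | yaw -71.4 pos [ 397.5 -341.5  111.9] w 72.5 F [ 0.1 -0.1  0.2] t 6.8 tilt 0.03
[ 0.12  0.65  0.67  1.99 -0.61  0.71 -0.07]
```

Emit:
{"api": "move_arm", "payload": {
  "translation": [
    [0.001,0.001,0.02],
    [0.002,0.002,0.05],
    [0.002,0.002,0.07],
    [0.002,0.002,0.085],
    [0.002,0.002,0.085]
  ],
  "dr": [
    [0,0,7],
    [0,0,14],
    [0,0,18.6],
    [0,0,18.6],
    [0,0,18.6]
  ],
  "claw": [-0.7,-0.7,-0.7,-0.7,-0.7]
}}

```text
clock: 7.22
eef_pos: [400.2, -341.9, 25.0]
orientation: [-0.001, 1.0, 0.004, -0.001]
force: [-1.1, 1.5, -0.1]
width: 72.2
```

```bash
python3 -c "
from h import *
im=optics.capture('side');cv2.imwrite('pics/e.png',cv2.resize(im[200:350,180:380],None,fx=4,fy=4,interpolation=cv2.INTER_CUBIC))
go((400,-343,4),90)"
```

```text
d [-0.0005  0.0005  0.0226] drz 0.45 | yaw -89.5 pos [ 400.5 -342.6   26.6] w 72.9 F [-0.5 -0.   0.1] t 7.27 tilt 0.11
```

View pics/e.png

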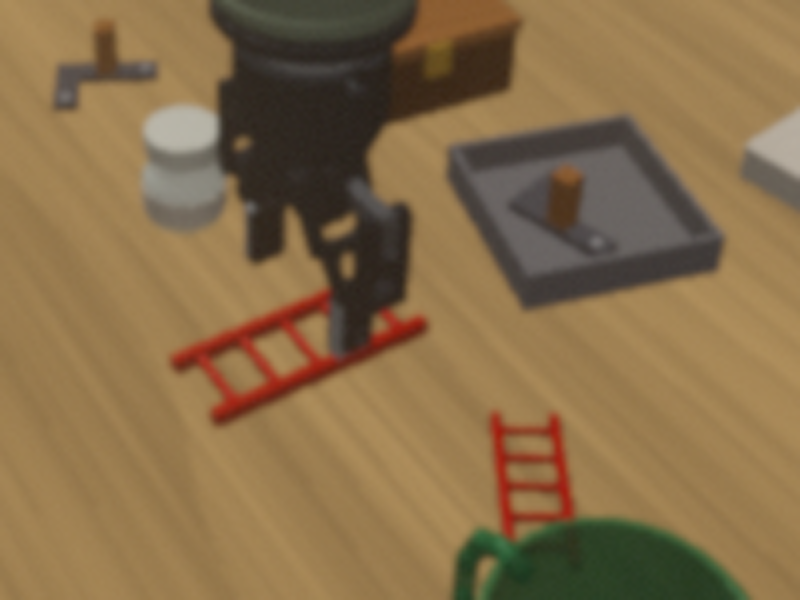

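The fingers straddle the ladder rails, with the near fingertip at crop (345,345). I'll go down and close.

Emit:
{"api": "move_arm", "payload": {
  "translation": [
    [0,0,0.01],
    [0,0,0.02],
    [0,0,0.0235],
    [0,0,0.0235],
    [0,0,0.0235],
    [0,0,0.0235],
    [0,0,0.0235],
    [0,0,0.0235],
    [0,0,0.0235]
  ],
  "dr": [
    [0,0,0.4],
    [0,0,0.4],
    [0,0,0.4],
    [0,0,0.4],
    [0,0,0.4],
    [0,0,0.4],
    [0,0,0.4],
    [0,0,0.4],
    [0,0,0.4]
  ],
  "claw": [-0.7,-0.7,-0.7,-0.5,-0.2,0.2,1,1,1]
}}

```text
clock: 8.02
eef_pos: [401.2, -343.0, 4.5]
orientation: [0.0, 1.0, 0.0, 0.0]
force: [-1.8, 0.7, 7.6]
width: 47.7
```

Emit:
{"api": "move_arm", "payload": {
  "translation": [
    [0,0,-0.01],
    [0,0,-0.03],
    [0,0,-0.06],
    [0,0,-0.09],
    [0,0,-0.12],
    [0,0,-0.13]
  ],
  "dr": [
    [0,0,0],
    [0,0,0],
    [0,0,0],
    [0,0,0],
    [0,0,0],
    [0,0,0]
  ],
  "claw": [1,1,1,1,1,1]
}}

```text
clock: 8.52
eef_pos: [401.8, -343.8, 138.1]
orientation: [0.001, 1.0, -0.0, 0.002]
force: [1.1, -0.1, -0.4]
width: 47.9
```

```bash
python3 -c "
from h import *
im=optics.capture('side');cv2.imwrite('pics/f.png',cv2.resize(im[150:300,180:380],None,fx=3,fy=3,interpolation=cv2.INTER_CUBIC))
go((602,-7,133),84)"
```

```text
d [ 0.1999 -0.3367  0.0051] drz 6.02 | yaw -90.0 pos [ 402.2 -343.8  138.1] w 47.8 F [ 0.5 -1.5  1. ] t 8.57 tilt 0.28
```

View pics/f.png

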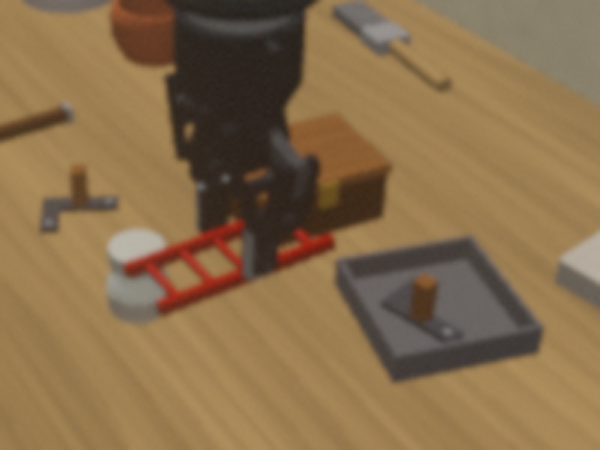

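The ladder is held level, gripped near its middle (crop rail from (165,305) to (330,240)). I'll carry it over.

Emit:
{"api": "move_arm", "payload": {
  "translation": [
    [0.018,-0.03,0],
    [0.036,-0.06,0],
    [0.054,-0.09,0],
    [0.072,-0.12,0],
    [0.09,-0.15,0],
    [0.108,-0.18,0],
    [0.126,-0.21,0],
    [0.144,-0.24,0],
    [0.162,-0.27,0],
    [0.18,-0.3,0],
    [0.195,-0.328,0],
    [0.2,-0.337,0]
  ],
  "dr": [
    [0,0,0],
    [0,0,1],
    [0,0,2],
    [0,0,3],
    [0,0,4],
    [0,0,5],
    [0,0,6],
    [0,0,6],
    [0,0,6],
    [0,0,6],
    [0,0,6],
    [0,0,6]
  ],
  "claw": [1,1,1,1,1,1,1,1,1,1,1,1]
}}

```text
clock: 9.57
eef_pos: [602.5, -0.4, 133.1]
orientation: [-0.001, 0.999, -0.049, -0.0]
force: [-0.9, 0.6, -0.3]
width: 47.8
```

Emit:
{"api": "move_arm", "payload": {
  "translation": [
    [0,0,0],
    [0,0,0.03],
    [0,0,0.06],
    [0,0,0.09],
    [0,0,0.1],
    [0,0,0.1]
  ],
  "dr": [
    [0,0,0],
    [0,0,0],
    [0,0,0],
    [0,0,0],
    [0,0,0],
    [0,0,0]
  ],
  "claw": [1,1,1,1,1,1]
}}

```text
clock: 10.07
eef_pos: [599.4, -6.8, 32.1]
orientation: [0.0, 0.999, -0.053, -0.002]
force: [-1.8, -0.3, -0.1]
width: 47.6
```

```bash
python3 -c "
from h import *
go((602,-7,5.5),84)"
```

```text
d [ 0.0027 -0.0001  0.0266] drz -0.05 | yaw -96.0 pos [599.4  -6.8  32.1] w 47.6 F [-1.8 -0.3 -0.1] t 10.07 tilt 0.2
```

Emit:
{"api": "move_arm", "payload": {
  "translation": [
    [0.002,0,0.01],
    [0.002,0,0.02],
    [0.002,0,0.0265],
    [0.002,0,0.0265],
    [0.002,0,0.0265],
    [0.002,0,0.0265],
    [0.002,0,0.0265],
    [0.002,0,0.015],
    [0.002,0,-0.01],
    [0.002,0,-0.04],
    [0.002,0,-0.075],
    [0.002,0,-0.11]
  ],
  "dr": [
    [0,0,0],
    [0,0,0],
    [0,0,0],
    [0,0,0],
    [0,0,0],
    [0,0,0],
    [0,0,0],
    [0,0,0],
    [0,0,0],
    [0,0,0],
    [0,0,0],
    [0,0,0]
  ],
  "claw": [1,1,1,1,-0.55,-0.55,-0.55,-0.55,-0.55,-0.55,-0.55,-0.55]
}}

```text
clock: 11.07
eef_pos: [602.5, -6.2, 146.2]
orientation: [0.0, 0.999, -0.052, -0.0]
force: [0.5, 0.7, 0.9]
width: 66.5
```

```bash
python3 -c "
from h import *
go((422,-65.5,100),64.7);go((422,-65.5,100),-25.3);print(status.read_state()['joint_pos'].round(2))"
```

```text
d [-0.1733  0.0779  0.0463] drz 19.29 | yaw -96.0 pos [602.5  -6.2 146.2] w 66.5 F [0.5 0.7 0.9] t 11.07 tilt 0.02
d [-0.1733  0.0779  0.0463] drz -70.71 | yaw -96.0 pos [602.5  -6.2 146.2] w 66.5 F [0.5 0.7 0.9] t 11.07 tilt 0.02
[-0.64  0.78  0.88  1.77 -0.73  0.96 -1.13]
```

Emit:
{"api": "move_arm", "payload": {
  "translation": [
    [-0.018,0.008,0],
    [-0.036,0.016,0],
    [-0.054,0.024,0],
    [-0.072,0.032,0],
    [-0.09,0.04,0],
    [-0.108,0.048,0],
    [-0.126,0.056,0.01],
    [-0.144,0.064,0.02],
    [-0.162,0.072,0.03],
    [-0.173,0.078,0.04],
    [-0.173,0.078,0.046],
    [-0.173,0.078,0.046]
  ],
  "dr": [
    [0,0,-7],
    [0,0,-14],
    [0,0,-21],
    [0,0,-28],
    [0,0,-35],
    [0,0,-42],
    [0,0,-49],
    [0,0,-56],
    [0,0,-63],
    [0,0,-70],
    [0,0,-70.7],
    [0,0,-70.7]
  ],
  "claw": [-0.55,-0.55,-0.55,-0.55,-0.55,-0.55,-0.55,-0.55,-0.55,-0.55,-0.55,-0.55]
}}

```text
clock: 12.07
eef_pos: [422.7, -65.8, 97.9]
orientation: [-0.0, 0.845, 0.534, 0.0]
force: [0.1, -0.3, -0.2]
width: 65.8
```

```bash
python3 -c "
from h import *
im=optics.capture('side');cv2.imwrite('pics/g.png',im)
go((422,-65.5,12),-25.3);print(status.read_state()['joint_pos'].round(2))"
```

```text
d [-0.0005 -0.0014  0.0862] drz -0.2 | yaw -25.5 pos [423.4 -65.6  98.2] w 66.3 F [ 0.2 -1.1  0.6] t 12.12 tilt 0.03
[-0.37  0.5   0.5   2.23 -0.49  0.51  0.07]
```

View pics/g.png

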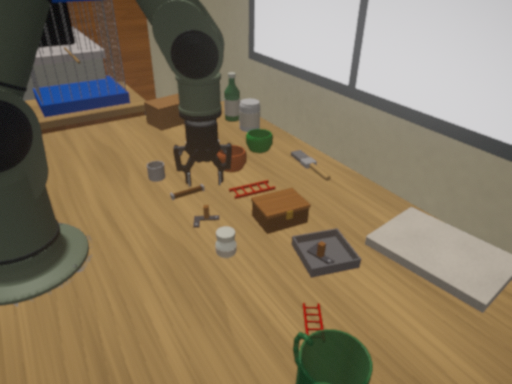

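The ladder now lies between the box and the pot at about (252,188), and the gripper hangs above bracket_r (206,215). I'll descend and grip its post.

Emit:
{"api": "move_arm", "payload": {
  "translation": [
    [0,0,0.03],
    [0,0,0.06],
    [0,0,0.078],
    [0,0,0.086],
    [0,0,0.086],
    [0,0,0.086],
    [0,0,0.086],
    [0,0,0.086],
    [0,0,0.086],
    [0,0,0.086],
    [0,0,0.086]
  ],
  "dr": [
    [0,0,0],
    [0,0,0],
    [0,0,0],
    [0,0,0],
    [0,0,0],
    [0,0,0],
    [0,0,0],
    [0,0,0],
    [0,0,0],
    [0,0,0],
    [0,0,0]
  ],
  "claw": [-0.55,-0.55,-0.55,-0.55,0,0.5,1,1,1,1,1]
}}

```text
clock: 13.03
eef_pos: [423.6, -65.3, 12.9]
orientation: [0.0, 0.845, 0.535, 0.001]
force: [-0.6, 1.4, 12.8]
width: 13.6
```

Emit:
{"api": "move_arm", "payload": {
  "translation": [
    [0,0,-0.01],
    [0,0,-0.03],
    [0,0,-0.06],
    [0,0,-0.09],
    [0,0,-0.12],
    [0,0,-0.14],
    [0,0,-0.14]
  ],
  "dr": [
    [0,0,0],
    [0,0,0],
    [0,0,0],
    [0,0,0],
    [0,0,0],
    [0,0,0],
    [0,0,0]
  ],
  "claw": [1,1,1,1,1,1,1]
}}

```text
clock: 13.62
eef_pos: [424.3, -65.4, 155.5]
orientation: [0.001, 0.845, 0.535, 0.003]
force: [0.3, 0.5, -0.3]
width: 13.3
```

```bash
python3 -c "
from h import *
im=optics.capture('side');cv2.imwrite('pics/i.png',im)
go((612,348,152),-25.3);print(status.read_state()['joint_pos'].round(2))"
```

```text
d [ 0.4537 -0.0058  0.0031] drz 0.07 | yaw -25.2 pos [423.9 -64.9 153.8] w 13.5 F [-0.3  0.2 -0.5] t 13.67 tilt 0.25
[-0.48  0.4   0.63  2.19 -0.39  0.65 -0.01]
```

Emit:
{"api": "move_arm", "payload": {
  "translation": [
    [0.03,0,0],
    [0.07,-0.001,0],
    [0.11,-0.001,0],
    [0.15,-0.002,0],
    [0.19,-0.002,0],
    [0.23,-0.003,0],
    [0.27,-0.003,0],
    [0.31,-0.004,0],
    [0.35,-0.004,0],
    [0.39,-0.005,0],
    [0.43,-0.006,0],
    [0.454,-0.006,0]
  ],
  "dr": [
    [0,0,0],
    [0,0,0],
    [0,0,0],
    [0,0,0],
    [0,0,0],
    [0,0,0],
    [0,0,0],
    [0,0,0],
    [0,0,0],
    [0,0,0],
    [0,0,0],
    [0,0,0]
  ],
  "claw": [1,1,1,1,1,1,1,1,1,1,1,1]
}}

```text
clock: 14.67
eef_pos: [610.9, 352.2, 150.3]
orientation: [-0.001, 0.844, 0.537, -0.0]
force: [0.4, 0.0, -0.5]
width: 13.1
```

Emit:
{"api": "move_arm", "payload": {
  "translation": [
    [0,0,0],
    [0,0,0.03],
    [0,0,0.06],
    [0,0,0.09],
    [0,0,0.11],
    [0,0,0.11]
  ],
  "dr": [
    [0,0,0],
    [0,0,0],
    [0,0,0],
    [0,0,0],
    [0,0,0],
    [0,0,0]
  ],
  "claw": [1,1,1,1,1,1]
}}

```text
clock: 15.17
eef_pos: [608.4, 346.1, 36.6]
orientation: [-0.0, 0.845, 0.535, -0.004]
force: [-0.4, 0.1, -0.5]
width: 13.3
```

```bash
python3 -c "
from h import *
im=optics.capture('side');cv2.imwrite('pics/j.png',cv2.resize(im[90:210,130:290],None,fx=4,fy=4,interpolation=cv2.INTER_CUBIC))
go((612,348,16.5),-25.3)"
```

```text
d [0.0023 0.0014 0.023 ] drz -0.01 | yaw -25.3 pos [609.8 346.5  39.5] w 13.3 F [ 0.7 -0.3 -0.1] t 15.22 tilt 0.24
```

View pics/j.png

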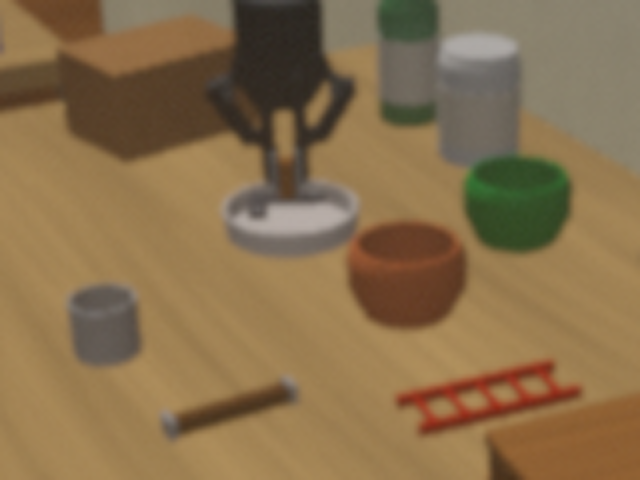

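Bracket_r hangs inside the dish rim at crop (285,195). I'll lower it and release.

Emit:
{"api": "move_arm", "payload": {
  "translation": [
    [0.002,0.001,0.008],
    [0.002,0.001,0.016],
    [0.002,0.001,0.0225],
    [0.002,0.001,0.0225],
    [0.002,0.001,0.0225],
    [0.002,0.001,0.0225],
    [0.002,0.001,0.0225],
    [0.002,0.001,0.015],
    [0.002,0.001,0.0],
    [0.002,0.001,-0.03],
    [0.002,0.001,-0.06],
    [0.002,0.001,-0.1]
  ],
  "dr": [
    [0,0,0],
    [0,0,0],
    [0,0,0],
    [0,0,0],
    [0,0,0],
    [0,0,0],
    [0,0,0],
    [0,0,0],
    [0,0,0],
    [0,0,0],
    [0,0,0],
    [0,0,0]
  ],
  "claw": [1,1,1,1,0.3,0.3,0.3,0.3,0.3,0.3,0.3,0]
}}

```text
clock: 16.22
eef_pos: [612.2, 348.6, 143.2]
orientation: [0.0, 0.845, 0.535, -0.001]
force: [-0.0, 0.6, 0.3]
width: 40.6
```

```bash
python3 -c "
from h import *
t=cv2.imread('pics/top0.png')[246:272,138:166];g=cv2.resize(t,None,fx=8,fy=8,interpolation=cv2.INTER_CUBIC);m=cv2.inRange(cv2.cvtColor(g,cv2.COLOR_BGR2HSV),(0,0,0),(180,75,255));c=max(cv2.findContours(m,0,2)[0],key=cv2.contourArea);r=cv2.boundingRect(c);print(r)
x=138-.5+(r[0]+r[2]/2)/8
# top rim: width = diameter at top; centre col; rim centre row from ray consistency
for z,row in((46,246+(r[1]+r[2]/2)/8),(23,246+(r[1]+r[3]/2)/8),(0,246+(r[1]+r[3]-r[2]/2)/8)): print(z,ray('top',(x,row-.5),z))
s=cv2.imread('pics/side0.png')[155:185,142:172];print(pix('side',(390,206,0)),pix('side',(390,206,46)))
go((390,207,120),30);print(status.read_state()['joint_pos'].round(2))"
```

```text
(21, 24, 177, 159)
46 [386.5 205.7  46. ]
23 [389.5 211.9  23. ]
0 [392.6 218.1   0. ]
[158.2 177.8] [156.4 164.5]
d [-0.2229 -0.1404  0.0236] drz -55.29 | yaw -25.3 pos [612.2 348.6 143.2] w 40.6 F [-0.   0.6  0.3] t 16.22 tilt 0.09
[-0.93  0.82  0.58  1.46 -0.5   1.01 -0.67]
```

Emit:
{"api": "move_arm", "payload": {
  "translation": [
    [-0.02,-0.012,0],
    [-0.042,-0.026,0],
    [-0.064,-0.04,0],
    [-0.086,-0.054,0],
    [-0.108,-0.068,0],
    [-0.13,-0.082,0],
    [-0.152,-0.096,0],
    [-0.174,-0.11,0],
    [-0.196,-0.124,0.01],
    [-0.216,-0.136,0.02],
    [-0.2235,-0.14,0.024],
    [-0.2235,-0.14,0.024]
  ],
  "dr": [
    [0,0,-6],
    [0,0,-12],
    [0,0,-18],
    [0,0,-24],
    [0,0,-30],
    [0,0,-36],
    [0,0,-42],
    [0,0,-48],
    [0,0,-54],
    [0,0,-55.3],
    [0,0,-55.3],
    [0,0,-55.3]
  ],
  "claw": [-1,-1,-1,-1,-1,-1,-1,-1,-1,-1,-1,-1]
}}

```text
clock: 17.22
eef_pos: [389.8, 205.6, 118.4]
orientation: [-0.0, 0.5, 0.866, -0.0]
force: [1.0, -0.2, 0.8]
width: 85.3
```

Emit:
{"api": "move_arm", "payload": {
  "translation": [
    [0,0,0],
    [0,0,0.03],
    [0,0,0.05],
    [0,0,0.05]
  ],
  "dr": [
    [0,0,0],
    [0,0,0],
    [0,0,0],
    [0,0,0]
  ],
  "claw": [-1,-1,-1,-1]
}}

```text
clock: 17.55
eef_pos: [391.0, 206.8, 65.8]
orientation: [-0.0, 0.5, 0.866, -0.001]
force: [-0.8, -1.0, -0.7]
width: 85.7
```

```bash
python3 -c "
from h import *
im=optics.capture('side');cv2.imwrite('pics/k.png',cv2.resize(im[90:210,100:260],None,fx=4,fy=4,interpolation=cv2.INTER_CUBIC))
go((388.5,208.5,14),30);print(status.read_state()['joint_pos'].round(2))"
```

```text
d [ 0.0029 -0.0015  0.0533] drz -0.01 | yaw 30.0 pos [391.3 206.7  67.3] w 85.3 F [-0.5  0.6  0.3] t 17.6 tilt 0.1
[-0.82  0.55  0.26  2.2  -0.32  0.43  0.22]
```

View pics/k.png

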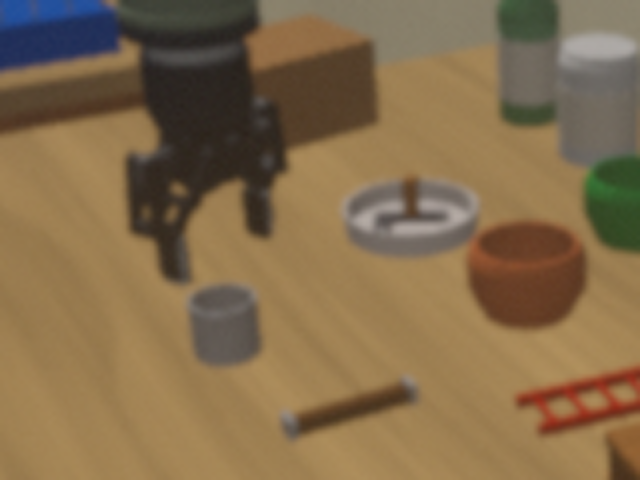

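Bracket_r sits flat with its post up in the dish (crop (412,215)). The fingers straddle the cup at (224,320), so I'll grip it.

Emit:
{"api": "move_arm", "payload": {
  "translation": [
    [0.001,0,0.02],
    [0.002,-0.001,0.04],
    [0.002,-0.001,0.053],
    [0.002,-0.001,0.053],
    [0.002,-0.001,0.053],
    [0.002,-0.001,0.053],
    [0.002,-0.001,0.053],
    [0.002,-0.001,0.053],
    [0.002,-0.001,0.053],
    [0.002,-0.001,0.053]
  ],
  "dr": [
    [0,0,0],
    [0,0,0],
    [0,0,0],
    [0,0,0],
    [0,0,0],
    [0,0,0],
    [0,0,0],
    [0,0,0],
    [0,0,0],
    [0,0,0]
  ],
  "claw": [-1,-1,-1,-0.7,-0.4,0,1,1,1,1]
}}

```text
clock: 18.43
eef_pos: [390.0, 208.4, 16.4]
orientation: [0.001, 0.5, 0.866, 0.001]
force: [0.5, -2.0, 8.8]
width: 51.5
```

Emit:
{"api": "move_arm", "payload": {
  "translation": [
    [0,0,-0.01],
    [0,0,-0.03],
    [0,0,-0.06],
    [0,0,-0.09],
    [0,0,-0.12],
    [0,0,-0.15],
    [0,0,-0.15]
  ],
  "dr": [
    [0,0,0],
    [0,0,0],
    [0,0,0],
    [0,0,0],
    [0,0,0],
    [0,0,0],
    [0,0,0]
  ],
  "claw": [1,1,1,1,1,1,1]
}}

```text
clock: 19.02
eef_pos: [390.8, 208.8, 170.7]
orientation: [0.001, 0.5, 0.866, 0.004]
force: [1.4, 0.4, 0.3]
width: 51.6
```

```bash
python3 -c "
from h import *
im=optics.capture('side');cv2.imwrite('pics/l.png',cv2.resize(im[70:190,100:260],None,fx=4,fy=4,interpolation=cv2.INTER_CUBIC))
go((585,-166.5,164),-6);print(status.read_state()['joint_pos'].round(2))"
```

```text
d [-0.4225 -0.0191  0.0037] drz 36.03 | yaw 30.0 pos [390.1 208.8 168.5] w 51.2 F [-0.4  0.4 -1.6] t 19.07 tilt 0.35
[-0.94  0.35  0.4   2.14 -0.22  0.68  0.13]
```

View pics/l.png

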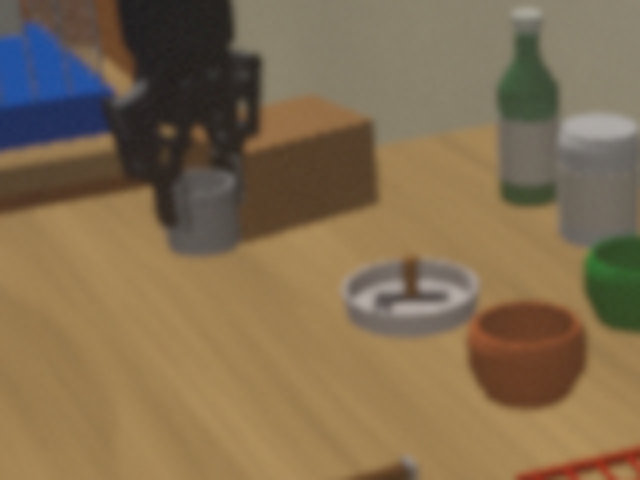

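The cup is held upright. I'll carry it over the lid, with its base at about 150 mm.

Emit:
{"api": "move_arm", "payload": {
  "translation": [
    [-0.03,-0.001,0],
    [-0.066,-0.003,0],
    [-0.103,-0.005,0],
    [-0.14,-0.006,0],
    [-0.177,-0.008,0],
    [-0.214,-0.01,0],
    [-0.251,-0.011,0],
    [-0.288,-0.013,0],
    [-0.325,-0.015,0],
    [-0.362,-0.016,0],
    [-0.4,-0.018,0],
    [-0.4225,-0.019,0]
  ],
  "dr": [
    [0,0,3],
    [0,0,6],
    [0,0,9],
    [0,0,12],
    [0,0,15],
    [0,0,18],
    [0,0,21],
    [0,0,24],
    [0,0,27],
    [0,0,30],
    [0,0,33],
    [0,0,36]
  ],
  "claw": [1,1,1,1,1,1,1,1,1,1,1,1]
}}

```text
clock: 20.07
eef_pos: [584.5, -171.2, 165.3]
orientation: [0.001, 0.745, 0.667, -0.0]
force: [0.5, -0.6, 0.2]
width: 51.4
```

Emit:
{"api": "move_arm", "payload": {
  "translation": [
    [0,0,0],
    [0,0,0.03],
    [0,0,0.06],
    [0,0,0.06],
    [0,0,0.06]
  ],
  "dr": [
    [0,0,0],
    [0,0,0],
    [0,0,0],
    [0,0,0],
    [0,0,0]
  ],
  "claw": [1,1,1,1,1]
}}

```text
clock: 20.48
eef_pos: [583.1, -167.1, 104.6]
orientation: [-0.001, 0.743, 0.669, -0.001]
force: [0.4, 0.7, 0.3]
width: 51.5
```

```bash
python3 -c "
from h import *
im=optics.capture('side');cv2.imwrite('pics/m.png',cv2.resize(im[130:250,200:360],None,fx=4,fy=4,interpolation=cv2.INTER_CUBIC))
go((585,-166.5,75),-6);print(status.read_state()['joint_pos'].round(2))"
```

```text
d [0.0011 0.0009 0.0309] drz 0.03 | yaw -6.0 pos [ 584.  -167.4  105.9] w 51.5 F [ 1.  -0.1  0.5] t 20.53 tilt 0.01
[-0.15  0.71  0.49  1.77 -0.46  0.78  0.47]
```

View pics/m.png

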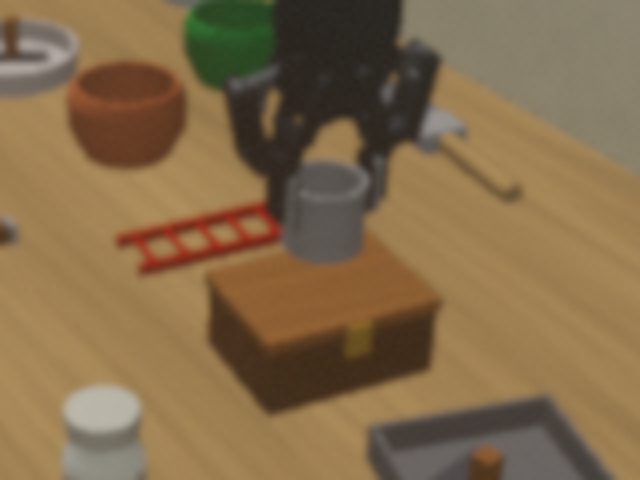

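The cup is upright about 30 mm above the lid's middle. I'll lower it and let go.

Emit:
{"api": "move_arm", "payload": {
  "translation": [
    [0.001,0.001,0.012],
    [0.001,0.001,0.022],
    [0.001,0.001,0.028],
    [0.001,0.001,0.031],
    [0.001,0.001,0.031],
    [0.001,0.001,0.031],
    [0.001,0.001,0.031],
    [0.001,0.001,0.031],
    [0.001,0.001,0.031],
    [0.001,0.001,0.02],
    [0.001,0.001,0.0],
    [0.001,0.001,-0.03]
  ],
  "dr": [
    [0,0,0],
    [0,0,0],
    [0,0,0],
    [0,0,0],
    [0,0,0],
    [0,0,0],
    [0,0,0],
    [0,0,0],
    [0,0,0],
    [0,0,0],
    [0,0,0],
    [0,0,0]
  ],
  "claw": [1,1,1,1,1,-0.6,-0.6,-0.6,-0.6,-0.6,-0.6,-0.6]
}}

```text
clock: 21.53
eef_pos: [584.0, -166.3, 134.5]
orientation: [-0.001, 0.743, 0.669, -0.001]
force: [-0.2, -0.0, -0.1]
width: 68.2
```

```bash
python3 -c "
from h import *
go((430,380,250),60)"
```

```text
d [ 0.5273 -0.2105 -0.1149] drz -65.99 | yaw -6.0 pos [ 584.  -166.3  134.5] w 68.2 F [-0.2 -0.  -0.1] t 21.53 tilt 0.19
```

Emit:
{"api": "move_arm", "payload": {
  "translation": [
    [0,0,-0.03],
    [0,0,-0.07],
    [0.02,-0.008,-0.1],
    [0.055,-0.022,-0.115],
    [0.09,-0.036,-0.115],
    [0.125,-0.05,-0.115],
    [0.16,-0.064,-0.115],
    [0.195,-0.078,-0.115],
    [0.23,-0.092,-0.115],
    [0.265,-0.106,-0.115],
    [0.3,-0.12,-0.115],
    [0.335,-0.134,-0.115]
  ],
  "dr": [
    [0,0,0],
    [0,0,0],
    [0,0,-6],
    [0,0,-12],
    [0,0,-18],
    [0,0,-24],
    [0,0,-30],
    [0,0,-36],
    [0,0,-42],
    [0,0,-48],
    [0,0,-54],
    [0,0,-60]
  ],
  "claw": [-0.6,-0.6,-0.6,-0.6,-0.6,-0.6,-0.6,-0.6,-0.6,-0.6,-0.6,-0.6]
}}

```text
clock: 22.53
eef_pos: [485.9, 182.0, 250.8]
orientation: [0.0, 0.307, 0.952, 0.0]
force: [1.1, -0.1, 0.4]
width: 68.0
```

```bash
python3 -c "
from h import *
go((250,570,240),70)"
```

```text
d [0.418  0.1774 0.0107] drz -15.7 | yaw 54.3 pos [485.9 182.  250.8] w 68.0 F [ 1.1 -0.1  0.4] t 22.53 tilt 0.06
```

Emit:
{"api": "move_arm", "payload": {
  "translation": [
    [0.035,0.015,0],
    [0.07,0.03,0],
    [0.105,0.045,0],
    [0.14,0.06,0],
    [0.175,0.075,0],
    [0.21,0.09,0],
    [0.245,0.104,0],
    [0.28,0.119,0],
    [0.315,0.134,0],
    [0.35,0.149,0],
    [0.385,0.163,0],
    [0.418,0.177,0]
  ],
  "dr": [
    [0,0,-2],
    [0,0,-4],
    [0,0,-6],
    [0,0,-8],
    [0,0,-10],
    [0,0,-12],
    [0,0,-14],
    [0,0,-15],
    [0,0,-15],
    [0,0,-15],
    [0,0,-15],
    [0,0,-15]
  ],
  "claw": [-0.6,-0.6,-0.6,-0.6,-0.6,-0.6,-0.6,-0.6,-0.6,-0.6,-0.6,-0.6]
}}

```text
clock: 23.53
eef_pos: [251.1, 570.8, 250.7]
orientation: [0.0, 0.182, 0.983, 0.0]
force: [0.4, -0.1, 0.9]
width: 68.3
```

```bash
python3 - <<'E'
from h import *
im=optics.capture('top');cv2.imwrite('pics/n.png',im)
cv2.imwrite('pics/n2.png',cv2.resize(im[140:280,80:380],(798,372),interpolation=cv2.INTER_CUBIC))
h=cv2.cvtColor(im,cv2.COLOR_BGR2HSV)
m=cv2.inRange(h,(0,165,60),(9,255,255));z=m*0;z[150:230,200:265]=m[150:230,200:265]
c=np.vstack(cv2.findContours(z,0,2)[0])
q=np.array([ray("top",p,8)[:2] for p in cv2.boxPoints(cv2.minAreaRect(c))])
print("ladder",q.mean(0),[np.linalg.norm(q[i]-q[i-1]).round(1) for i in range(4)],[np.degrees(np.arctan2(*(q[i]-q[i-1])[::-1])).round(1) for i in (0,1)])
print("expected lid centre px",pix('top',(585,-166.3,104)), pix('top',(602,-7,10)))
E
```

```text
ladder [601.65  -5.35] [np.float64(47.4), np.float64(125.1), np.float64(48.4), np.float64(125.2)] [np.float64(83.2), np.float64(-5.7)]
expected lid centre px [291.3 184.5] [232.8 184.6]
```

View pics/n2.png

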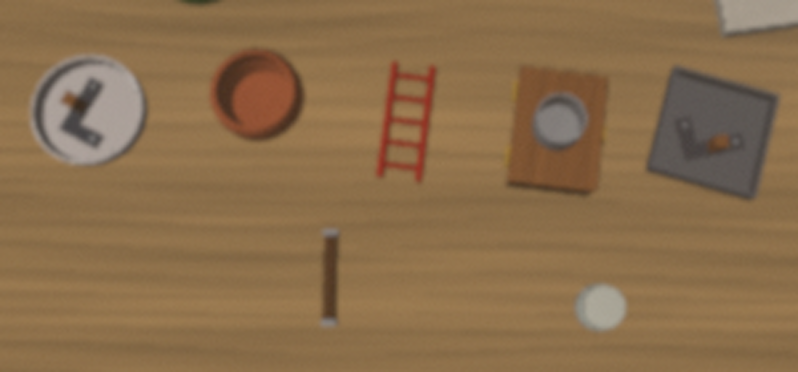

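The cup rim is centred at px (290.5,185.5) against (291.3,184.5) expected for the lid's middle, about 3 mm off. The ladder is at (601.7,-5.4) mm against a target of (602,-7), yaw -5.7° against the box's -6.1°. Both brackets are flat in their containers, and the jar and perch haven't moved.

```bash
python3 -c "
from workcell import hand_in
print(hand_in())"
```

```text
the job is handed in; nothing more can be done
None
```

I placed all four fittings, let go of them, and handed the job in at about 24 s of the 99 s. The hand-in gives no verdict, so these are my own last checks from the camera pictures:

- **Cup:** it stands upright on the lid, about 3 mm from the middle.
- **Ladder:** the larger red one lies flat, about 2 mm from midway between the box and the pot, and within 1° of parallel to the box.
- **Brackets:** the left-hand one is flat in the grey tub and the right-hand one is flat in the white dish, both posts up. I checked these by eye only, without measuring.
- **Jar and perch:** the arm did not touch either, and by eye they are where they started.

No check failed or disagreed. I viewed 12 pictures of the 14 allowed.

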